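Tip a battery module into the test bay and start the test

ROBOT

A 6-joint arm with a two-finger parallel gripper is mounted at the origin on the work surface. World frame = base frame: x ahead of the robot, y to its left, z up, the work surface at z = 0. Lengths are in m, angles in rad, forces in N, time in s.
With the tool pointing down it reaches from about 0.325 to 0.925 m from the base axis. Payload 3.1 kg.
Tool frame: the origin (TCP) lies at the centre of the arm's flange, where the gripper is bolted on; the fingertips stand 173 mm ahead of it and the grasp point (between the pads) lies 155 mm ahead of it; z points along the fingers, y is the line along which they close (so a half turn about z gives the same grasp; the last joint's range is limited). The gripper opens to 85 mm and grips with 20 to 120 N. Pads are 22 mm wide; open, the fingers measure 114 mm over their backs; the gripper's body (76 mm by 85 mm) begins 54 mm behind the grasp point. The pads swing forward as they close: fully open they stand 13 mm farther back than shut.
Start: joints at [1.201, 0.217, 1.613, -0, 1.311, -0.112], TCP at [0.159, 0.604, 0.405] pointing down, gripper open.
Joint ranges: [-2.75, 2.75], [-0.78, 2.1], [0.31, 2.55], [-1.13, 4.27], [0.13, 2.63], [-2.58, 2.58]. Speed limits (rad/s): [2.79, 2.79, 3.14, 3.14, 3.14, 3.14].

INTERFACE

Orientations are given as [roll, pitch, yaw] about the fixed x, y, z axes, in that order (R = Rz(yaw) Ry(pitch) Rx(roll)).
In Python, from plant import ctrl, cams, order, models gives the robot as it stands.
- The arm moves only by the tool jog_arm, never from a script. Its argument "plan" is a list of rows, each an object with "xyz": the shift along the tool's x, y, z in mm, a list of three; "roll": the turn about the tool's z in degrees. A call has 1 to 8 rows; each row is the pose to reach, as a shift and turn from the pose commanded when the call began, along the tool's axes at that moment; what a row does not reach only later rows make up. A row lasts 1/12 s, in which the tool goes at most 41.7 mm and 7.16 degrees, less where a joint would pass 70% of its speed; a pose out of reach is approached as far as the arm can. A call with a gripper value outside its range is refused whole. "hand" is the opening, from 0 (shut) to 1 (fully open), set as the call begins (left out, the last holds). The fingers move at their own pace and stop on an object; the grip force is fixed at half the most. Time passes only in rows, so rows that repeat a pose let the fingers close. It gives the time, the measured TCP pose, the force, the opening and the grip force at its end, in the units of the state.
- ctrl.read_state(): the state, without advancing time (a new reading comes with each control period).
- cams.camera(name): name is "scene" or "top" or "wrist"; returns a dict with "image" (384x512x3 uint8, blue, green, red), "K" (3x3 intrinsics, pixels), "k1" (the pictures are not rectified: a ray, as slopes to the right and down, at radius r is drawn at 1 + k1 r^2 times it, then the intrinsics apply), "pose" (4x4, takes a point from camera to world coordinates). Camera axes: x right, y up, looking along -z (the intrinsics and any distortion apply to the point x, -y, -z); pixel columns grow to the right and rows downward; lengths in m; the calibration is good to about 2 mm. A picture is of the moment at which its call begins. There is no depth.
- order.hand_in(): hands the job in; it is judged then, once.
Trained networks look in the newest picture that a camera, given by its name, has taken for a name from the list of things; names that differ only in an ending like _2 or _b are one class to them, and where a whole thing is asked for, a point or a joint stands for the part that bears it (a point fixed in the world has none). Each returns a list of dicts, best first, with "confidence" (0 to 1); they miss things now and then, are a little off and sometimes report something else, mostly with a low value. They report only what shows in the picture. A call takes as long as a camera call. They do not tell look-alikes from the thing itself.
- models.look_for(camera, thing): "position" ([column, row] in pixels, amid what is visible of it).
- models.outline_of(camera, thing): "pixels" (384x512 bool, what is visible of it) and "position" ([column, row] in pixels, amid what is visible of it).
- models.mark_of(camera, thing): "position" ([column, row] in pixels: a listed point, or the origin of a listed thing).
The state is a dict: "time_s": time; "joint_positions": joint angles; "joint_velocities": joint speeds; "tau": joint torques, N m; "tcp_pos": TCP position; "eef_rot": TCP orientation; "contact_force": force on the tool from outside, world axes, zero at the start; "torque": the same for the moment, N m; "gripper_width": finger opening in m; "grasp_force": force on a finger pad.
Only numpy, scipy, OpenCV 4.12 (cv2) and the standard library are available. Lean on these libraries where they do the work, as an engineer would, in place of code of your own. Each camera call takes 0.05 s, during which the arm holds its last target. There are 200 camera calls.

TASK

On the white test plate, push the upright grey battery module over with the fingertips, pushing high on its broad face and never picking it up, so that it falls flat wholly inside the green-outlined bay. Then press the green button beside the plate all the way down to start the test, and let go of it. Leave the red button, the module lying in the amber bay and everything else on the bench alone.

Things in the scene. Friction and masses are not known exactly. Their poses are not given: they have to be found in the camera images.
- plate: white steel test plate fixed to the bench, 210 mm along its x, 350 mm along its y, 12 mm thick; its top is 12 mm above the bench. Origin at the centre of its underside; z up. It carries two taped bays side by side along its y, meeting at its middle line (plate y = 0); which bay is on which side changes
- bay_green: the green tape outline on the plate with a small green square in its middle, flat (no height), outer size 190 mm along its x by 160 mm along its y, parallel to the plate; origin at its centre on the plate's top
- bay_amber: the same outline in amber, on the other half of the plate, already occupied by the lying module; origin at its centre on the plate's top
- module: the upright grey battery module with orange ends: 150 mm long (its x), 24 mm thick (its y), 110 mm tall (its z), 0.4 to 0.8 kg, loose; it stands on the plate over the line between the two bays, its broad faces looking at the bays (to within a few degrees). Origin at the centre of its underside. Pushed near the top it tips about its lower long edge, with little sliding, and falls by itself once tilted about 0.22 rad
- module_center (a point): centre of the module, half-way up (55 mm above its underside)
- corner_a (a point): lower corner of the module at its -x end, mid-thickness
- corner_b (a point): lower corner of the module at its +x end, mid-thickness
- corner_c (a point): upper corner of the module at its +x end, mid-thickness
- corner_d (a point): upper corner of the module at its -x end, mid-thickness
- start_box: grey control box with the green start button and a small amber lamp (16 mm across, 8 mm tall, 50 mm from the button), fixed beside the far (+x) side of the plate, 60 mm along its x, 100 mm along its y, 35 mm tall, parallel to the plate; origin at the centre of its underside
- stop_box: an equal grey box with the red stop button and the socket standing on it; the two boxes stand side by side along the plate's far edge, and which is left or right changes
- start_top (a point): top centre of the green start button's cap (24 mm across), where to press straight down
- start (a joint): green start button, m: 0 released, 0.006 fully down; springs back; fully down takes 5 N
- stop_top (a point): top centre of the red stop button's cap (24 mm across); not to be pressed
- stop (a joint): red stop button, m: 0 released, 0.006 fully down
- lying_module: a second, identical grey module lying flat in the amber bay, 24 mm thick, 150 mm along x and 110 mm along y; origin at the centre of its underside. To be left alone
- socket: steel wrench socket, 24 mm diameter, 38 mm tall, standing on the stop box, about 50 mm from the red button; origin at the centre of its foot. To be left alone
- tape: blue tape roll, 84 mm across, 22 mm tall, lying flat on the bench to the left; origin at the centre of its underside. To be left alone
- meter: yellow multimeter, 150 x 75 x 35 mm, lying on the bench to the right; origin at the centre of its underside. To be left alone
- spacer: black plastic grid spacer, 160 x 60 x 14 mm, lying on the bench to the right; origin at the centre of its underside. To be left alone
- spare_module: a third grey module, standing on the bare bench to the left of the plate, same size as the module; origin at the centre of its underside. To be left alone
Things that resemble listed ones, but are neither listed nor needed, are in the scene too. What is shaped like the module but blue or purple is not meant. Leave any yellow look-alike of the start_box alone.

How it is judged:
On the way, in this order (a step that is already met when the one before it is completed fails the run):
1. the module lies flat and still inside the green bay (x of corner_a in the frame of bay_green between -0.098 and 0.098 m and y of corner_a in the frame of bay_green between -0.083 and 0.083 m and x of corner_b in the frame of bay_green between -0.098 and 0.098 m and y of corner_b in the frame of bay_green between -0.083 and 0.083 m and x of corner_c in the frame of bay_green between -0.098 and 0.098 m and y of corner_c in the frame of bay_green between -0.083 and 0.083 m and x of corner_d in the frame of bay_green between -0.098 and 0.098 m and y of corner_d in the frame of bay_green between -0.083 and 0.083 m and angle between module's own z axis and vertical between 1.5 and 1.64 rad and height (world z) of module_center below 0.03 m and linear speed of module below 0.02 m/s and angular speed of module below 0.1 rad/s), for 0.2 s.
2. the green start button is pressed down (value of joint start above 0.0045 m), for 0.04 s.
At the end, for the whole second after the job is handed in: The module lies flat (within 4 degrees) and still on the plate, every corner inside the green outline (3 mm allowed); after that the green button was pressed at least 4.5 of its 6 mm and let go; the red button is unpressed and the other things are within 20 mm of where they were (all of step 1 and value of joint each of start, stop below 0.002 m and distance of each of lying_module, socket, tape, meter, spacer, spare_module from where it was at the start of the episode below 0.02 m); the robot touches nothing.
It fails at once if the module is lifted clear of the plate (height (world z) of module_center above 0.082 m or (angle between module's own z axis and vertical above 0.7 rad and height (world z) of module_center above 0.075 m) or (angle between module's own z axis and vertical above 1.1 rad and height (world z) of module_center above 0.061 m) or (angle between module's own z axis and vertical above 1.45 rad and height (world z) of module_center above 0.044 m)).
It fails at once if the start button is pressed before the module is laid down (value of joint start above 0.003 m and angle between module's own z axis and vertical below 1.4 rad).
It fails at once if the red stop button is pressed (value of joint stop above 0.003 m).
It fails at once if another thing on the bench is disturbed (distance of any of lying_module, socket, tape, meter, spacer, spare_module from where it was at the start of the episode above 0.02 m).
It fails at once if the spare module or the socket is knocked over (angle between spare_module's own z axis and vertical above 0.3 rad or angle between socket's own z axis and vertical above 0.5 rad).
It also fails if it takes over 38 s, if anything falls off the work surface, if the arm or the gripper's body presses on something with over 40 N, if the wrist force passes 120 N, or if a joint passes its speed limit or range.

## Working session

There is one attempt and no reset: what is moved stays moved. The work goes in short steps, Python scripts to look and compute and a tool call to move; the robot and the scene stay as the last step left them, time stands still between calls to the robot, and variables do not carry over. Pictures are saved under pics/ and viewed, at most 10 in all, crops included, and the job is handed in when it is done.

Besides the shell and the picture viewer there is one more tool, called as name(argument=value, ...), one argument or row to a line, values as JSON. jog_arm: Moves the arm, as the interface text tells. Its arguments: {"type":"object","properties":{"plan":{"type":"array","items":{"type":"object","properties":{"xyz":{"type":"array","items":{"type":"number"}},"roll":{"type":"number"}}}},"hand":{"type":"number"}},"required":["plan"]}

```bash
mkdir -p pics; cat > h.py <<'E'
import numpy as np, cv2
from plant import ctrl, cams, order, models
def ray(c,p):
    K=np.array(c["K"]);q=np.array([(p[0]-K[0,2])/K[0,0],(p[1]-K[1,2])/K[1,1]])
    u=q.copy()
    for _ in range(20): u=q/(1+c["k1"]*(u@u))
    T=np.array(c["pose"]);return T[:3,3],T[:3,:3]@np.array([u[0],-u[1],-1])
def at_z(c,p,z):
    o,d=ray(c,p);return o+d*(z-o[2])/d[2]
E
python3 - <<'E'
from h import *
for n in ("scene","top"):
    c=cams.camera(n);cv2.imwrite(f"pics/{n}0.png",c["image"])
    print(n,np.round(c["pose"],3).tolist())
    for t,z in (("plate",0),("bay_green",.012),("bay_amber",.012),("module",.012),("corner_a",.012),("corner_b",.012),("corner_c",.122),("corner_d",.122),("start_box",0),("start_top",.045),("stop_top",.045),("socket",.035),("spare_module",0),("lying_module",.012)):
        for m in models.mark_of(n,t)[:3]:
            print(t,round(m["confidence"],2),np.round(m["position"]),np.round(at_z(c,m["position"],z),3)[:2])
s=ctrl.read_state();print(s["tcp_pos"],s["eef_rot"],s["time_s"])
E
```

```text
scene [[-0.68, -0.457, 0.573, 1.124], [0.733, -0.437, 0.522, 0.568], [0.012, 0.775, 0.632, 0.787], [0.0, 0.0, 0.0, 1.0]]
plate 0.69 [242. 228.] [ 0.528 -0.024]
bay_green 0.54 [220. 210.] [ 0.529 -0.116]
bay_amber 0.56 [245. 257.] [0.612 0.069]
bay_amber 0.21 [226. 234.] [ 0.585 -0.03 ]
module 0.77 [250. 154.] [ 0.249 -0.257]
module 0.72 [244. 219.] [ 0.508 -0.035]
module 0.68 [190. 294.] [0.788 0.056]
corner_a 0.95 [227. 206.] [ 0.5   -0.113]
corner_a 0.92 [154. 278.] [ 0.817 -0.047]
corner_a 0.91 [257. 181.] [ 0.346 -0.134]
corner_b 0.95 [227. 206.] [ 0.5   -0.113]
corner_b 0.92 [154. 278.] [ 0.817 -0.047]
corner_b 0.91 [257. 181.] [ 0.346 -0.134]
corner_c 0.95 [227. 206.] [ 0.588 -0.017]
corner_c 0.92 [154. 278.] [0.861 0.04 ]
corner_c 0.91 [257. 181.] [ 0.457 -0.035]
corner_d 0.95 [227. 206.] [ 0.588 -0.017]
corner_d 0.92 [154. 278.] [0.861 0.04 ]
corner_d 0.91 [257. 181.] [ 0.457 -0.035]
start_box 0.81 [139. 250.] [ 0.781 -0.163]
start_box 0.76 [195. 243.] [ 0.661 -0.076]
start_box 0.31 [243. 221.] [ 0.506 -0.043]
start_top 0.63 [243. 219.] [ 0.536 -0.014]
start_top 0.43 [184. 22
[... 1148 characters left out ...]
312. 274.] [ 0.287 -0.217]
corner_d 0.96 [348. 308.] [ 0.189 -0.32 ]
corner_d 0.94 [251. 220.] [ 0.449 -0.04 ]
start_box 0.96 [289. 116.] [ 0.787 -0.169]
start_box 0.86 [262. 156.] [ 0.654 -0.083]
start_top 0.56 [273. 149.] [ 0.67  -0.113]
start_top 0.5 [300. 112.] [ 0.79  -0.202]
start_top 0.4 [218. 161.] [0.635 0.059]
stop_top 0.6 [225. 157.] [0.645 0.036]
stop_top 0.57 [249. 202.] [ 0.507 -0.037]
stop_top 0.25 [115. 160.] [0.639 0.379]
socket 0.46 [207. 166.] [0.622 0.093]
spare_module 0.9 [115. 162.] [0.641 0.391]
lying_module 0.82 [221. 212.] [0.476 0.053]
lying_module 0.73 [262. 157.] [ 0.65 -0.08]
[0.15931777 0.60437308 0.40470349] [-3.14159090e+00 -2.42897045e-05  2.88382014e+00] 1.5
```

```bash
python3 - <<'E'
import cv2,numpy as np
t=cv2.imread("pics/top0.png")[90:270,170:330];s=cv2.imread("pics/scene0.png")[130:330,110:310]
t=cv2.resize(t,None,fx=3,fy=3,interpolation=2);cv2.imwrite("pics/t1.png",t)
s=cv2.resize(s,None,fx=3,fy=3,interpolation=2);cv2.imwrite("pics/s1.png",s)
E
```

```text
(no output)
```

View pics/t1.png

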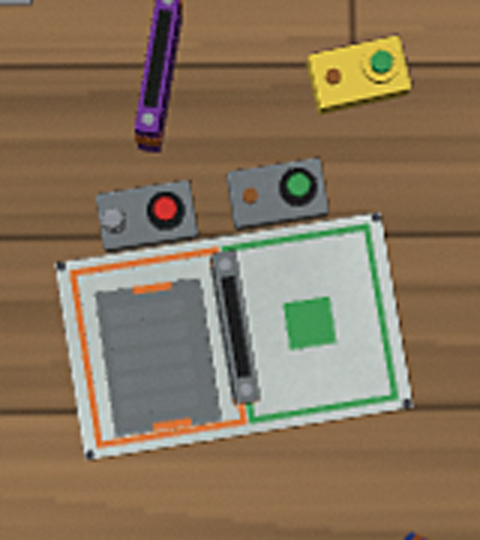

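View pics/s1.png

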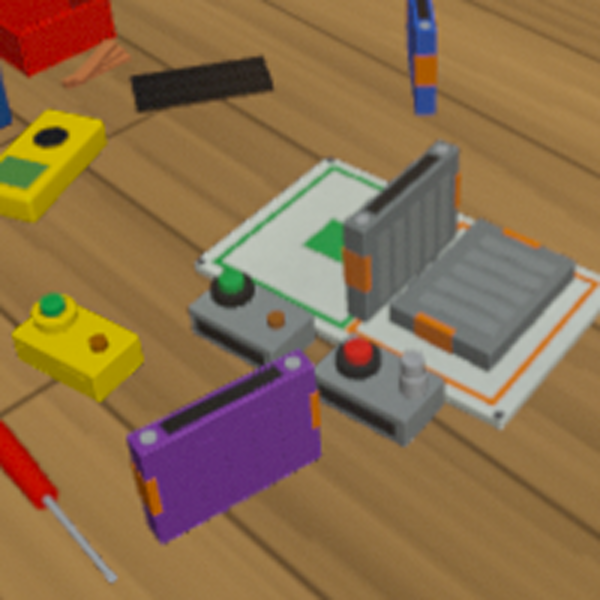

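View pics/top0.png

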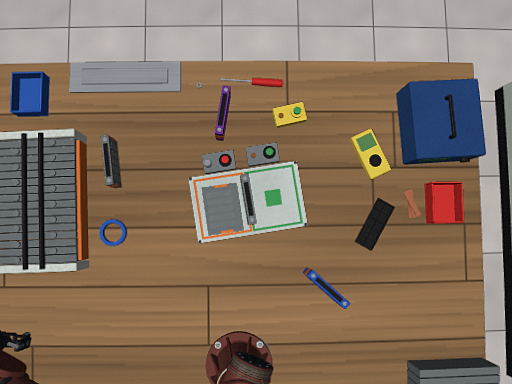

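The module (top strip, top-camera px ≈(245,177)–(252,220)) stands between the amber bay on the left, occupied by the lying module, and the green bay on the right. The grey start box (green button px ≈(269,152)) is behind the green bay, and the stop box with the socket is behind the amber bay. The yellow box and the purple and blue modules are decoys.

```bash
python3 - <<'E'
from h import *
c=cams.camera("top");im=c["image"]
f=lambda x,y:(170+x/3-.33,90+y/3-.33)
P=[at_z(c,f(*p),.012)[:2] for p in ((60,266),(377,217),(407,404),(90,455))]
print("plate",np.round(P,3).tolist(),np.round(np.mean(P,0),3))
d=P[1]-P[2]+P[0]-P[3];print("yaw",np.degrees(np.arctan2(d[1],d[0])))
A=at_z(c,f(224,252),.122)[:2];B=at_z(c,f(248,399),.122)[:2];
print("module ends",A,B,np.linalg.norm(A-B),(A+B)/2,np.degrees(np.arctan2(*(A-B)[::-1])))
hsv=cv2.cvtColor(im,cv2.COLOR_BGR2HSV);g=cv2.inRange(hsv,(45,90,50),(85,255,255))
n,l,st,ce=cv2.connectedComponentsWithStats(g)
for i in range(1,n):
    if st[i,4]>15: print("green top",st[i,4],ce[i],at_z(c,ce[i],.045)[:2],at_z(c,ce[i],.012)[:2])
s=cams.camera("scene");print("scene")
g=cv2.inRange(cv2.cvtColor(s["image"],cv2.COLOR_BGR2HSV),(45,90,50),(85,255,255))
n,l,st,ce=cv2.connectedComponentsWithStats(g)
for i in range(1,n):
    if st[i,4]>15: print(st[i,4],ce[i],[np.round(at_z(s,ce[i],z)[:2],3).tolist() for z in (.035,.045,.055)])
s=lambda p:(110+p[0]/3-.33,130+p[1]/3-.33)
c2=cams.camera("scene")
for p in ((352,220),(447,145)): print("scene mod top",at_z(c2,s(p),.122)[:2])
E
```

```text
plate [[0.584, 0.15], [0.634, -0.187], [0.435, -0.215], [0.385, 0.119]] [ 0.51  -0.033]
yaw 8.411654252615444
module ends [ 0.58505825 -0.02109981] [ 0.44072299 -0.04294802] 0.14597948955550064 [ 0.51289062 -0.03202391] 8.607586946488848
green top 40 [296.825 110.05 ] [ 0.79455131 -0.19056595] [ 0.80281234 -0.19502867]
green top 216 [366.08796296 141.70833333] [ 0.69259838 -0.40845627] [ 0.69859041 -0.41776822]
green top 55 [268.90909091 151.03636364] [ 0.66440829 -0.10032294] [ 0.66977295 -0.10277727]
green top 310 [279.18064516 197.6       ] [ 0.51839531 -0.13009017] [ 0.52051039 -0.13320698]
green top 234 [272.84615385 197.11965812] [ 0.52007554 -0.11042252] [ 0.52222802 -0.11310161]
scene
105 [115.15238095 186.94285714] [[0.695, -0.409], [0.701, -0.396], [0.707, -0.383]]
18 [219.22222222 188.05555556] [[0.477, -0.171], [0.485, -0.162], [0.494, -0.152]]
112 [190.01785714 216.375     ] [[0.622, -0.136], [0.629, -0.126], [0.636, -0.117]]
113 [219.33628319 209.63716814] [[0.546, -0.097], [0.553, -0.088], [0.561, -0.08]]
49 [210.67346939 231.24489796] [[0.623, -0.049], [0.63, -0.041], [0.636, -0.033]]
51 [126.94117647 231.1372549 ] [[0.78, -0.213], [0.785, -0.203], [0.789, -0.192]]
scene mod top [ 0.58103053 -0.02524926]
scene mod top [ 0.44429775 -0.04004668]
```

jog_arm(
  plan=[
    {"xyz": [0,0,0],"roll": -7},
    {"xyz": [0,0,0],"roll": -14},
    {"xyz": [0,0,0],"roll": -20},
    {"xyz": [0,0,0],"roll": -23.6},
    {"xyz": [0,0,0],"roll": -23.6},
  ],
  hand=0,
)

```text
time_s: 2.07
tcp_pos: [0.1593, 0.6044, 0.4047]
eef_rot: [-3.142, -0.0, -2.986]
contact_force: [0.7, -0.2, 0.1]
gripper_width: 0.0255
grasp_force: 0.0
```

jog_arm(
  plan=[
    {"xyz": [-14,-36,0]},
    {"xyz": [-28,-72,0]},
    {"xyz": [-43,-108,0]},
    {"xyz": [-57,-144,0]},
    {"xyz": [-72,-180,0]},
    {"xyz": [-86,-216,0]},
    {"xyz": [-101,-252,0]},
    {"xyz": [-116,-288,0]},
  ],
  hand=0,
)

```text
invalid input at $.plan[0]: expected keys xyz, roll
```

jog_arm(
  plan=[
    {"xyz": [-15,-36,0]},
    {"xyz": [-30,-72,0]},
    {"xyz": [-45,-108,0]},
    {"xyz": [-60,-144,0]},
    {"xyz": [-75,-180,0]},
    {"xyz": [-90,-216,0]},
    {"xyz": [-105,-252,0]},
    {"xyz": [-120,-288,0]},
  ],
)

```text
invalid input at $.plan[0]: expected keys xyz, roll
```

jog_arm(
  plan=[
    {"xyz": [-14,-36,0],"roll": 0},
    {"xyz": [-28,-72,0],"roll": 0},
    {"xyz": [-43,-108,0],"roll": 0},
    {"xyz": [-57,-144,0],"roll": 0},
    {"xyz": [-72,-180,0],"roll": 0},
    {"xyz": [-86,-216,0],"roll": 0},
    {"xyz": [-101,-252,0],"roll": 0},
    {"xyz": [-116,-288,0],"roll": 0},
  ],
  hand=0,
)

```text
time_s: 2.73
tcp_pos: [0.3186, 0.3359, 0.405]
eef_rot: [3.141, 0.001, -2.989]
contact_force: [1.3, 0.2, -0.3]
gripper_width: -0.0003
grasp_force: 0.0
```

jog_arm(
  plan=[
    {"xyz": [-15,-36,0],"roll": 0},
    {"xyz": [-30,-72,0],"roll": 0},
    {"xyz": [-45,-108,0],"roll": 0},
    {"xyz": [-60,-144,0],"roll": 0},
    {"xyz": [-75,-180,0],"roll": 0},
    {"xyz": [-90,-216,0],"roll": 0},
    {"xyz": [-105,-252,0],"roll": 0},
    {"xyz": [-120,-288,0],"roll": 0},
  ],
)

```text
time_s: 3.4
tcp_pos: [0.4815, 0.0695, 0.4051]
eef_rot: [-3.142, 0.001, -2.99]
contact_force: [1.4, 0.5, -0.2]
gripper_width: -0.0003
grasp_force: 0.0
```

```bash
python3 - <<'E'
from h import *
c=cams.camera("wrist");cv2.imwrite("pics/w1.png",c["image"]);np.save("w1.npy",c["pose"])
E
```

```text
(no output)
```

View pics/w1.png

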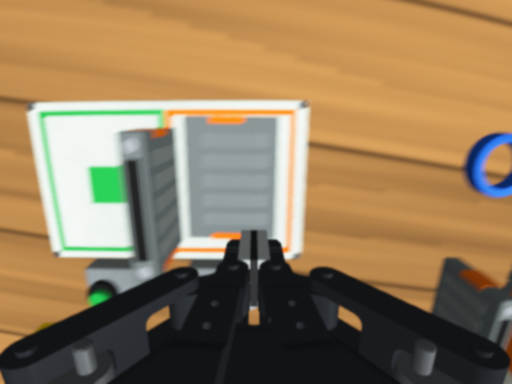

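The wrist view shows the module's top face with corners at px ≈(121,133),(146,130),(162,262),(137,262), and the green button at ≈(101,293). The fingertips are at about (255,235), over the amber side.

```bash
python3 - <<'E'
from h import *
c=cams.camera("wrist")
Q=[at_z(c,p,.122)[:2] for p in ((121,133),(146,130),(162,262),(137,262))]
print(np.round(Q,3).tolist(),np.mean(Q,0)); d=Q[3]+Q[2]-Q[0]-Q[1];print(np.degrees(np.arctan2(d[1],d[0])),np.linalg.norm(d)/2)
print([np.round(at_z(c,(101,293),z)[:2],3).tolist() for z in (.045,.055)])
print("plate",[np.round(at_z(c,p,.012)[:2],3).tolist() for p in ((30,104),(307,102),(56,255))])
E
```

```text
[[0.448, -0.06], [0.443, -0.038], [0.567, -0.016], [0.571, -0.041]] [ 0.50741477 -0.03863174]
9.434233053150159 0.12571772894584343
[[0.672, -0.118], [0.665, -0.112]]
plate [[0.44, -0.228], [0.39, 0.114], [0.646, -0.201]]
```

jog_arm(
  plan=[
    {"xyz": [-5,-15,41],"roll": 0},
    {"xyz": [-10,-30,80],"roll": 0},
    {"xyz": [-16,-43,110],"roll": 0},
    {"xyz": [-16,-43,130],"roll": 0},
    {"xyz": [-16,-43,130],"roll": 0},
  ],
)

```text
time_s: 3.92
tcp_pos: [0.5005, 0.0315, 0.2694]
eef_rot: [3.139, -0.011, -2.99]
contact_force: [-1.6, -0.1, -0.7]
gripper_width: 0.0002
grasp_force: 0.0
```

jog_arm(
  plan=[
    {"xyz": [0,-12,0],"roll": 0},
    {"xyz": [0,-22,0],"roll": 0},
    {"xyz": [0,-28,0],"roll": 0},
    {"xyz": [0,-33,0],"roll": 0},
    {"xyz": [0,-37,0],"roll": 0},
    {"xyz": [0,-41,0],"roll": 0},
    {"xyz": [0,-45,0],"roll": 0},
    {"xyz": [0,-49,0],"roll": 0},
  ],
)

```text
time_s: 4.58
tcp_pos: [0.511, -0.0173, 0.2751]
eef_rot: [-3.142, 0.001, -2.987]
contact_force: [1.0, 0.1, 0.5]
gripper_width: 0.0
grasp_force: 0.2
```

jog_arm(
  plan=[
    {"xyz": [0,-4,0],"roll": 0},
    {"xyz": [0,-8,0],"roll": 0},
    {"xyz": [0,-12,0],"roll": 0},
    {"xyz": [0,-16,0],"roll": 0},
    {"xyz": [0,-20,0],"roll": 0},
    {"xyz": [0,-20,0],"roll": 0},
    {"xyz": [0,-20,0],"roll": 0},
  ],
)

```text
time_s: 5.17
tcp_pos: [0.514, -0.0371, 0.2746]
eef_rot: [3.141, -0.0, -2.988]
contact_force: [0.1, -0.9, -0.1]
gripper_width: 0.0001
grasp_force: 0.0
```

```bash
python3 - <<'E'
from h import *
c=cams.camera("scene")
cv2.imwrite("pics/s2.png",cv2.resize(c["image"][130:330,110:310],None,fx=3,fy=3,interpolation=2))
E
```

```text
(no output)
```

View pics/s2.png

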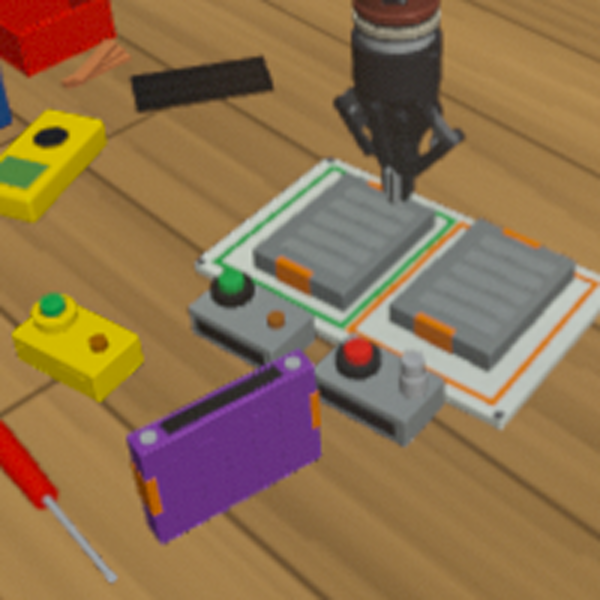

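The module now lies flat inside the green outline. The green button shows at crop px ≈(231,282). I'll lift the arm and pin the button down.

jog_arm(
  plan=[
    {"xyz": [0,0,-35],"roll": 0},
    {"xyz": [-30,20,-70],"roll": 0},
    {"xyz": [-60,30,-100],"roll": 0},
    {"xyz": [-60,30,-100],"roll": 0},
    {"xyz": [-60,30,-100],"roll": 0},
  ],
)

```text
time_s: 5.63
tcp_pos: [0.5711, 0.003, 0.3788]
eef_rot: [-3.14, 0.008, -2.985]
contact_force: [0.1, -0.1, 0.3]
gripper_width: 0.0
grasp_force: 0.0
```

```bash
python3 - <<'E'
from h import *
O=[];D=[]
for n in ("top","scene","wrist"):
    c=cams.camera(n);im=c["image"]
    if n=="wrist": cv2.imwrite("pics/w2.png",im)
    print(n,[(np.round(m["position"],1).tolist(),round(m["confidence"],2),np.round(at_z(c,m["position"],.05)[:2],3).tolist()) for m in models.mark_of(n,"start_top")[:4]])
    g=cv2.inRange(cv2.cvtColor(im,cv2.COLOR_BGR2HSV),(45,90,40),(85,255,255))
    k,l,st,ce=cv2.connectedComponentsWithStats(g)
    for i in range(1,k):
        if st[i,4]>10: print(st[i],ce[i].round(1),at_z(c,ce[i],.05)[:2].round(3))
    for t in ("corner_a","corner_c"): print(t,[np.round(at_z(c,m["position"],.024)[:2],3).tolist() for m in models.mark_of(n,t)[:6]])
E
```

```text
top [([297.7, 110.2], 0.57, [0.793, -0.193]), ([270.3, 151.2], 0.44, [0.663, -0.104])]
[294 107   7   7  40] [296.8 110. ] [ 0.793 -0.19 ]
[357 133  20  18 216] [366.1 141.7] [ 0.692 -0.407]
[266 147   8   9  55] [269.2 151.2] [ 0.663 -0.101]
[418 158  29   4  49] [432.9 159.4] [ 0.635 -0.621]
[258 165  44  65 241] [286.  199.5] [ 0.512 -0.151]
[245 181   7  33  67] [248.  195.9] [ 0.524 -0.033]
corner_a [[0.85, 0.035], [0.281, -0.23], [0.708, 0.055], [0.599, -0.143], [0.29, -0.208], [0.89, 0.026]]
corner_c [[0.85, 0.035], [0.281, -0.23], [0.708, 0.055], [0.599, -0.143], [0.29, -0.208], [0.89, 0.026]]
scene [([188.6, 224.3], 0.62, [0.656, -0.1]), ([127.0, 229.8], 0.54, [0.784, -0.202])]
[106 183  19   9 104] [115.1 186.9] [ 0.704 -0.39 ]
[199 189  18  15  23] [207.5 195.8] [ 0.539 -0.154]
[194 201  67  38 121] [230.8 223.4] [ 0.575 -0.02 ]
[182 212  10  16  81] [186.2 222.2] [ 0.655 -0.111]
[123 228   9   8  51] [126.9 231.1] [ 0.787 -0.197]
corner_a [[0.436, -0.046], [0.858, 0.048], [0.604, -0.143], [0.472, -0.154], [0.587, -0.035], [0.725, 0.062]]
corner_c [[0.436, -0.046], [0.858, 0.048], [0.604, -0.143], [0.472, -0.154], [0.587, -0.035], [0.725, 0.062]]
wrist [([147.2, 260.3], 0.56, [0.671, -0.104])]
[  81   34  150  173 3217] [160.5 111.2] [ 0.507 -0.1  ]
[135 246  27  25 490] [148.  257.9] [ 0.668 -0.103]
corner_a [[0.458, -0.164], [0.439, -0.057], [0.609, -0.14], [0.591, -0.035]]
corner_c [[0.458, -0.164], [0.439, -0.057], [0.609, -0.14], [0.591, -0.035]]
```

View pics/w2.png

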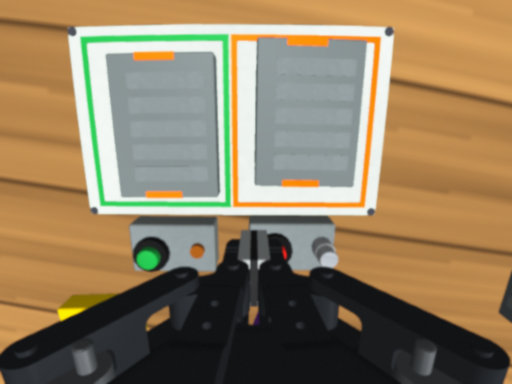

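The module lies clear of the green tape on all sides, and the green button is at wrist px ≈(148,258). Moving above it.

jog_arm(
  plan=[
    {"xyz": [-20,-30,0],"roll": 0},
    {"xyz": [-40,-60,0],"roll": 0},
    {"xyz": [-60,-90,0],"roll": 0},
    {"xyz": [-76,-118,0],"roll": 0},
    {"xyz": [-76,-118,40],"roll": 0},
    {"xyz": [-76,-118,80],"roll": 0},
    {"xyz": [-76,-118,100],"roll": 0},
    {"xyz": [-76,-118,100],"roll": 0},
  ],
)

```text
time_s: 6.9
tcp_pos: [0.6588, -0.1025, 0.267]
eef_rot: [3.136, -0.013, -2.988]
contact_force: [-1.1, 1.0, -1.0]
gripper_width: 0.0001
grasp_force: 0.0
```

```bash
python3 - <<'E'
from h import *
print(ctrl.read_state()["tcp_pos"])
c=cams.camera("scene");a=cv2.resize(c["image"][150:270,140:260],None,fx=4,fy=4,interpolation=2)
print(ctrl.read_state()["tcp_pos"])
cv2.imwrite("pics/s3.png",a)
E
```

```text
[ 0.6587525  -0.10252606  0.26695972]
[ 0.66015587 -0.10264965  0.27058086]
```

View pics/s3.png

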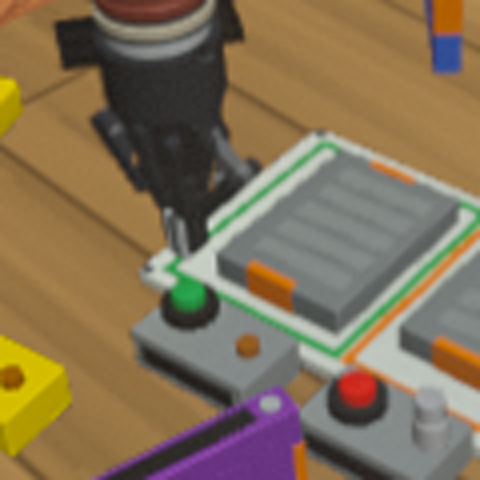

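The tips (crop px (180,250)) hang just above the green cap (188,285).

jog_arm(
  plan=[
    {"xyz": [-4,0,15],"roll": 0},
    {"xyz": [-4,0,28],"roll": 0},
    {"xyz": [-4,0,36],"roll": 0},
    {"xyz": [-4,0,40],"roll": 0},
    {"xyz": [-4,0,42],"roll": 0},
    {"xyz": [-4,0,44],"roll": 0},
    {"xyz": [-4,0,44],"roll": 0},
  ],
)

```text
time_s: 7.53
tcp_pos: [0.6662, -0.1022, 0.2326]
eef_rot: [-3.141, 0.001, -2.987]
contact_force: [-1.7, 1.4, 4.5]
gripper_width: -0.0001
grasp_force: 2.4
```

jog_arm(
  plan=[
    {"xyz": [0,0,1],"roll": 0},
    {"xyz": [0,0,2],"roll": 0},
    {"xyz": [0,0,3],"roll": 0},
    {"xyz": [0,0,3],"roll": 0},
  ],
)

```text
time_s: 7.87
tcp_pos: [0.6664, -0.1023, 0.2323]
eef_rot: [-3.141, 0.0, -2.987]
contact_force: [-6.9, 1.7, 15.4]
gripper_width: 0.0003
grasp_force: 7.9
```

```bash
python3 - <<'E'
from h import *
c=cams.camera("scene");a=cv2.resize(c["image"][190:250,160:220],None,fx=6,fy=6,interpolation=2)
b=cv2.resize(cv2.imread("pics/scene0.png")[190:250,160:220],None,fx=6,fy=6,interpolation=2)
cv2.imwrite("pics/s4.png",np.hstack([b,a]));s=ctrl.read_state();print(s["tcp_pos"],s["contact_force"],s["torque"])
E
```

```text
[ 0.66632401 -0.10228612  0.23229034] [-6.41370255  1.67090125 15.52909901] [ 0.30364593  1.27061694 -0.00891148]
```

View pics/s4.png

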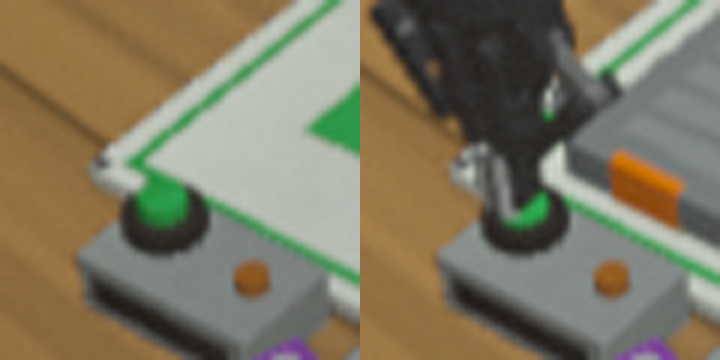

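Contact force is 15 N, but its moment puts the contact about 10 mm toward −x of the tool axis. I'll back off, recentre and press again, watching force against travel.

jog_arm(
  plan=[
    {"xyz": [0,0,-8],"roll": 0},
    {"xyz": [0,0,-16],"roll": 0},
    {"xyz": [5,1,-16],"roll": 0},
    {"xyz": [5,1,-16],"roll": 0},
    {"xyz": [5,1,-12],"roll": 0},
    {"xyz": [5,1,-11],"roll": 0},
    {"xyz": [5,1,-11],"roll": 0},
  ],
)

```text
time_s: 8.5
tcp_pos: [0.6603, -0.102, 0.2376]
eef_rot: [3.141, -0.002, -2.988]
contact_force: [-1.2, -0.2, 2.3]
gripper_width: -0.0001
grasp_force: 0.9
```

jog_arm(
  plan=[
    {"xyz": [0,0,2],"roll": 0},
    {"xyz": [0,0,2],"roll": 0},
    {"xyz": [0,0,2],"roll": 0},
  ],
)

```text
time_s: 8.75
tcp_pos: [0.6605, -0.102, 0.2364]
eef_rot: [3.141, -0.001, -2.987]
contact_force: [-2.1, -0.6, 2.2]
gripper_width: -0.0001
grasp_force: 1.3
```

jog_arm(
  plan=[
    {"xyz": [0,0,2],"roll": 0},
    {"xyz": [0,0,2],"roll": 0},
    {"xyz": [0,0,2],"roll": 0},
  ],
)

```text
time_s: 9.0
tcp_pos: [0.6607, -0.102, 0.2348]
eef_rot: [3.142, -0.0, -2.987]
contact_force: [-1.5, 0.0, 3.4]
gripper_width: -0.0
grasp_force: 1.7
```

jog_arm(
  plan=[
    {"xyz": [0,0,2],"roll": 0},
    {"xyz": [0,0,2],"roll": 0},
    {"xyz": [0,0,2],"roll": 0},
  ],
)

```text
time_s: 9.25
tcp_pos: [0.6608, -0.1021, 0.2329]
eef_rot: [-3.141, 0.0, -2.987]
contact_force: [-2.0, -0.1, 5.6]
gripper_width: -0.0
grasp_force: 2.3
```

jog_arm(
  plan=[
    {"xyz": [0,0,2],"roll": 0},
    {"xyz": [0,0,2],"roll": 0},
    {"xyz": [0,0,2],"roll": 0},
  ],
)

```text
time_s: 9.5
tcp_pos: [0.661, -0.1021, 0.2324]
eef_rot: [-3.141, -0.0, -2.987]
contact_force: [-4.4, 1.0, 9.5]
gripper_width: 0.0002
grasp_force: 5.1
```

jog_arm(
  plan=[
    {"xyz": [0,0,2],"roll": 0},
    {"xyz": [0,0,2],"roll": 0},
    {"xyz": [0,0,2],"roll": 0},
  ],
)

```text
time_s: 9.75
tcp_pos: [0.6611, -0.1021, 0.2323]
eef_rot: [-3.142, -0.001, -2.987]
contact_force: [-8.3, 1.0, 17.2]
gripper_width: 0.0
grasp_force: 8.7
```

The force climbs like a spring to about 5 N at z = 0.2327, then hits a hard stop, so the button is fully down. Releasing and retracting.

jog_arm(
  plan=[
    {"xyz": [0,0,-10],"roll": 0},
    {"xyz": [0,0,-30],"roll": 0},
    {"xyz": [0,0,-70],"roll": 0},
    {"xyz": [0,0,-110],"roll": 0},
    {"xyz": [0,0,-140],"roll": 0},
    {"xyz": [0,0,-150],"roll": 0},
    {"xyz": [0,0,-150],"roll": 0},
    {"xyz": [0,0,-150],"roll": 0},
  ],
)

```text
time_s: 10.42
tcp_pos: [0.6606, -0.102, 0.378]
eef_rot: [3.142, 0.0, -2.988]
contact_force: [-0.5, -0.1, -0.9]
gripper_width: -0.0002
grasp_force: 0.0
```

```bash
python3 - <<'E'
from h import *
c=cams.camera("scene");cv2.imwrite("pics/s5.png",cv2.resize(c["image"][130:330,110:310],None,fx=3,fy=3,interpolation=2))
E
```

```text
(no output)
```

View pics/s5.png

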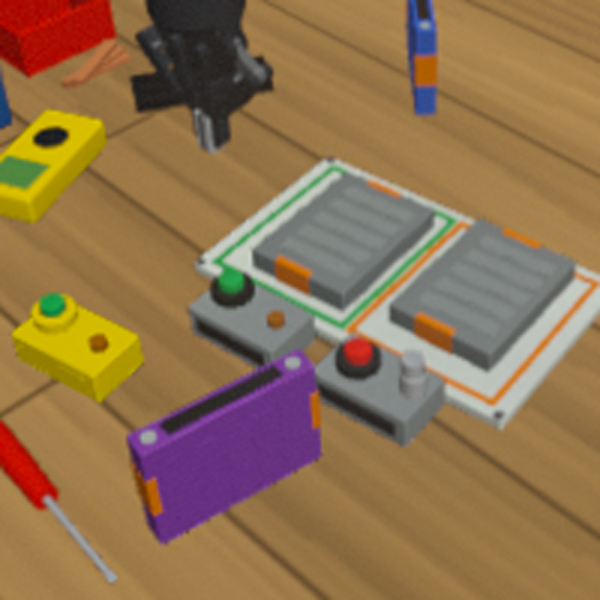

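The module lies flat in the green bay, the green cap (crop px (231,282)) has sprung back up, the gripper touches nothing, and the other things in this crop look unmoved.

```bash
python3 -c "
from plant import order
print(order.hand_in())"
```

```text
the job is handed in; nothing more can be done
None
```

I pushed the module over so it lies flat inside the green bay, pressed the green button to its stop and released it, retracted the arm clear, and handed the job in at about 10.5 s of the 38 s; the hand-in returned no verdict.

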